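# Release the station key left latched on the four-place stirrer

## Robot

A 6-joint arm with a two-finger parallel gripper is mounted at the origin on the work surface. World frame = base frame: x ahead of the robot, y to its left, z up, the work surface at z = 0. Lengths are in m, angles in degrees, forces in N, time in s.
With the tool pointing down it reaches from about 0.275 to 0.75 m from the base axis. Payload 10.2 kg.
Tool frame: the origin (TCP) lies at the very end of the fingers, on their centre line; the grasp point (between the pads) lies 19 mm behind it (arm.pinch_z is the distance from the TCP to the grasp point, in m); z points along the fingers, y is the line along which they close (so a half turn about z gives the same grasp; the last joint's range is limited). The gripper opens to 85 mm and grips with 20 to 120 N. Pads are 22 mm wide; open, the fingers measure 114 mm over their backs; the gripper's body (76 mm by 85 mm) begins 54 mm behind the grasp point. The pads swing forward as they close: fully open they stand 13 mm farther back than shut.
Start: joints at [59.737, 17.928, 85.812, -0, 76.261, -12.8], TCP at [0.158, 0.501, 0.231] pointing down, gripper open.
Joint ranges: [-168.41, 168.41], [-55.51, 124.54], [10.69, 146.95], [-70.63, 250.63], [1, 178], [-165.06, 165.06]. Speed limits (degrees/s): [136.94, 136.94, 172.46, 180, 180, 180].

## Interface

Orientations are given as a 3x3 rotation matrix whose columns are the frame's x, y, z axes.
In Python, from plant import arm gives the robot as it stands. Calls block until the motion is done:
- arm.move_pose(position, orientation): joint-space move of the TCP to a pose.
- arm.line_to(position, v=0.15, frame=None): straight line of the TCP; frame=None keeps the orientation; v is the mean speed in m/s.
- arm.goto_joints(angles): joint-space move.
- arm.release() and arm.grab(f_grip=None): open the fingers fully, or close them until they stop; f_grip is the grip in N (None keeps the last).
- arm.dwell(seconds).
- arm.solve_ik(position, orientation): joint angles nearest the present ones, or None.
- arm.read_state(): the state.
- arm.grab_frame(name): name is "scene" or "top" or "wrist"; returns a dict with "color" (400x640x3 uint8, red, green, blue), "fx", "fy", "cx", "cy" (pixels), "k1" (the pictures are not rectified: a ray, as slopes to the right and down, at radius r is drawn at 1 + k1 r^2 times it, then the intrinsics apply), "cam_to_world" (4x4, takes a point from camera to world coordinates). Camera axes: x right, y down, z forward; pixel columns grow to the right and rows downward; lengths in m; the calibration is good to about 2 mm. A picture is of the moment at which its call begins. There is no depth.
A pose or a line that the arm cannot do raises arm.IKError and nothing moves.
- arm.job_done(): hands the job in; it is judged then, once.
Trained networks look in the newest picture that a camera, given by its name, has taken for a name from the list of things; names that differ only in an ending like _2 or _b are one class to them, and where a whole thing is asked for, a point or a joint stands for the part that bears it (a point fixed in the world has none). Each returns a list of dicts, best first, with "p" (0 to 1); they miss things now and then, are a little off and sometimes report something else, mostly with a low value. They report only what shows in the picture. A call takes as long as a camera call.
- arm.search_frame(camera, target): "uv" ([column, row] in pixels, amid what is visible of it).
- arm.masks_of(camera, target): "region" (400x640 bool, what is visible of it) and "uv" ([column, row] in pixels, amid what is visible of it).
The state is a dict: "t": time; "joints": joint angles; "joint_velocities": joint speeds; "tau": joint torques, N m; "tool_pos": TCP position; "eef_rot": TCP orientation; "ft_force": force on the tool from outside, world axes, zero at the start; "moment": the same for the moment, N m; "width": finger opening in m; "finger_force": force on a finger pad.
Only numpy, scipy, OpenCV 4.12 (cv2) and the standard library are available. Lean on these libraries where they do the work, as an engineer would, in place of code of your own. Each camera call takes 0.05 s, during which the arm holds its last target. There are 200 camera calls.

## Task

The stirring runs are over, but one of the four station keys along the front of the stirrer has been left latched down. Check the row by touch: tap each key lightly with the fingertips, from left to right as you stand at the front, so lightly that none clicks in or out; then press the latched one to release it and let it spring up, so that all four stand up. Leave the glassware, the jar and the carton where they are.

Things in the scene. Friction and masses are not known exactly. Their poses are not given: they have to be found in the camera images.
- stirrer: Four-place magnetic stirrer, fixed, 450 mm (y) x 268 mm (x). Origin: centre of its underside, on the bench; front faces -x (towards the robot), +y is the left of one standing at the front, z up. Rear deck with four round station plates: top at 79 mm. Low front console, black fascia: top at 45 mm, with the four keys in a row, 105 mm apart, 39 mm in front of the rear deck's wall.
- key_1: Station key 1, far left seen from the front. Four alike: grey, square, 28 x 28 mm push-push keys moving straight down. Origin: centre of the key's top face, so it moves with the key: 56 mm above the bench when up, 52 mm when latched, 48 mm when pushed fully down (4.2 N). An up key starts to give at 2.6 N, 0.2 N more per mm.
- key_2: Station key 2, middle left seen from the front. Four alike: grey, square, 28 x 28 mm push-push keys moving straight down. Origin: centre of the key's top face, so it moves with the key: 56 mm above the bench when up, 52 mm when latched, 48 mm when pushed fully down (4.2 N). An up key pushed down 4.9 mm or more clicks in.
- key_3: Station key 3, middle right seen from the front. Four alike: grey, square, 28 x 28 mm push-push keys moving straight down. Origin: centre of the key's top face, so it moves with the key: 56 mm above the bench when up, 52 mm when latched, 48 mm when pushed fully down (4.2 N). A latched key feels firm up to about 3.3 N; approach at 30 mm/s or less, as a sharp knock can set it free.
- key_4: Station key 4, far right seen from the front. Four alike: grey, square, 28 x 28 mm push-push keys moving straight down. Origin: centre of the key's top face, so it moves with the key: 56 mm above the bench when up, 52 mm when latched, 48 mm when pushed fully down (4.2 N). A latched key is freed by pushing it 3 mm or more below its latched height (about 4 N), then letting it go.
- beaker: Empty glass beaker, 72 mm across, 92 mm tall, 0.1 kg, standing on a station plate. Origin: centre of its underside. Not part of the job.
- flask: Conical glass flask, 78 mm across the base, 110 mm tall, 0.14 kg, standing on a station plate. Origin: centre of its underside. Not part of the job.
- reagent_jar: Amber jar with a blue cap, 60 mm across, 105 mm tall, standing on the bench at one end of the stirrer. Origin: centre of its underside. Not part of the job.
- carton: White and red sample carton, 50 x 75 x 58 mm tall, on the bench at the other end of the stirrer. Origin: centre of its underside. Not part of the job.

How it is judged (in metres and radians):
On the way, in this order (a step that is already met when the one before it is completed fails the run):
1. key 1, the far left one seen from the front, is tapped (contact force between key_1 and the fingers above 0.5 N), for 0.05 s.
2. key 2, the middle left one seen from the front, is tapped (contact force between key_2 and the fingers above 0.5 N), for 0.05 s.
3. key 3, the middle right one seen from the front, is tapped (contact force between key_3 and the fingers above 0.5 N), for 0.05 s.
4. key 4, the far right one seen from the front, is tapped (contact force between key_4 and the fingers above 0.5 N), for 0.05 s.
5. the key that was latched has sprung up, so that all four stand up (z of each of key_1, key_2, key_3, key_4 in the frame of stirrer above 0.0545 m), for 0.2 s.
At the end, for the whole second after the job is handed in: All four keys stand up (each top face within 1.5 mm of its full height of 56 mm above the bench), and beaker, flask, jar and carton are within 15 mm of where they stood (all of step 5 and distance of each of beaker, flask, reagent_jar, carton from where it was at the start of the episode below 0.015 m); the robot touches nothing.
It fails at once if a key that was up is pushed down past its click (distance of any of key_1, key_2, key_3, key_4 from where it was at the start of the episode above 0.0049 m).
It fails at once if the glass beaker is shoved, lifted, carried or tipped (distance of beaker from where it was at the start of the episode above 0.015 m or angle between beaker's own z axis and vertical above 0.3 rad).
It fails at once if the conical flask is shoved, lifted, carried or tipped (distance of flask from where it was at the start of the episode above 0.015 m or angle between flask's own z axis and vertical above 0.3 rad).
It fails at once if the amber reagent jar is shoved, lifted, carried or tipped (distance of reagent_jar from where it was at the start of the episode above 0.015 m or angle between reagent_jar's own z axis and vertical above 0.3 rad).
It fails at once if the sample carton is shoved, lifted, carried or tipped (distance of carton from where it was at the start of the episode above 0.015 m or angle between carton's own z axis and vertical above 0.3 rad).
It also fails if it takes over 54 s, if anything falls off the work surface, if the arm or the gripper's body presses on something with over 40 N, if the wrist force passes 120 N, or if a joint passes its speed limit or range.

## Working session

There is one attempt and no reset: what is moved stays moved. The work goes in short steps, each a Python script; the robot and the scene stay as the last script left them, time stands still between calls to the robot, and variables do not carry over. Pictures are saved under pics/ and viewed, at most 10 in all, crops included, and the job is handed in when it is done.

```bash
mkdir -p pics; ls; cat > h.py <<'E'
import numpy as np, cv2
from plant import arm
def snap(name,fn=None):
    f=arm.grab_frame(name)
    if fn: cv2.imwrite('pics/'+fn,cv2.cvtColor(f['color'],cv2.COLOR_RGB2BGR))
    return f
def to_plane(f,uv,z):
    K=np.array([[f['fx'],0,f['cx']],[0,f['fy'],f['cy']],[0,0,1.]])
    n=cv2.undistortPoints(np.array([[uv]],float),K,np.array([f['k1'],0,0,0.]))[0,0]
    T=np.array(f['cam_to_world']); d=T[:3,:3]@np.array([n[0],n[1],1]); o=T[:3,3]
    return o+d*(z-o[2])/d[2]
E
python3 - <<'E'
from h import *
for c in ['top','scene']:
    f=snap(c,c+'0.png'); print(c,np.round(f['cam_to_world'],3)[:3,3])
    for n,z in [('key_1',.056),('stirrer',.079),('beaker',.12),('flask',.12),('reagent_jar',.1),('carton',.058)]:
        for d in arm.search_frame(c,n): print(n,round(d['p'],2),np.round(d['uv']),np.round(to_plane(f,d['uv'],z),3))
s=arm.read_state(); print(s['t'],s['ft_force'],s['width'],s['eef_rot'])
E
```

```text
pics
top [ 0.474 -0.004  1.777]
key_1 0.65 [305. 222.] [0.564 0.107 0.056]
key_1 0.52 [274. 230.] [0.536 0.212 0.056]
key_1 0.46 [336. 220.] [0.574 0.004 0.056]
key_1 0.41 [364. 220.] [ 0.577 -0.094  0.056]
stirrer 0.78 [316. 204.] [0.627 0.071 0.079]
stirrer 0.33 [332. 179.] [0.713 0.02  0.079]
beaker 0.59 [268. 185.] [0.678 0.228 0.12 ]
flask 0.61 [331. 180.] [0.701 0.022 0.12 ]
reagent_jar 0.57 [218. 230.] [0.528 0.394 0.1  ]
carton 0.7 [454. 229.] [ 0.557 -0.397  0.058]
carton 0.18 [268. 185.] [0.689 0.239 0.058]
scene [ 0.995 -0.582  1.142]
key_1 0.65 [309. 200.] [ 0.584 -0.     0.056]
key_1 0.57 [320. 165.] [0.551 0.109 0.056]
key_1 0.56 [290. 229.] [ 0.591 -0.099  0.056]
key_1 0.41 [341. 136.] [0.546 0.225 0.056]
stirrer 0.67 [336. 206.] [0.661 0.006 0.079]
beaker 0.69 [384. 135.] [0.667 0.242 0.12 ]
flask 0.57 [355. 206.] [0.713 0.008 0.12 ]
reagent_jar 0.88 [366.  95.] [0.548 0.362 0.1  ]
carton 0.91 [200. 326.] [ 0.562 -0.409  0.058]
0.7 [ 0.20753952 -0.27509928  0.25884546] 0.08567738159689085 [[-9.53918408e-01  3.00066112e-01  3.95004439e-06]
 [ 3.00066112e-01  9.53918408e-01  8.80501234e-06]
 [-1.12593424e-06  9.58453781e-06 -1.00000000e+00]]
```

```bash
python3 - <<'E'
import cv2
a=cv2.imread('pics/top0.png')[150:260,190:480]; cv2.imwrite('pics/top0c.png',cv2.resize(a,(783,297),interpolation=2))
a=cv2.imread('pics/scene0.png')[60:360,160:460]; cv2.imwrite('pics/scene0c.png',cv2.resize(a,(600,600),interpolation=2))
E
```

```text
(no output)
```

View pics/top0c.png

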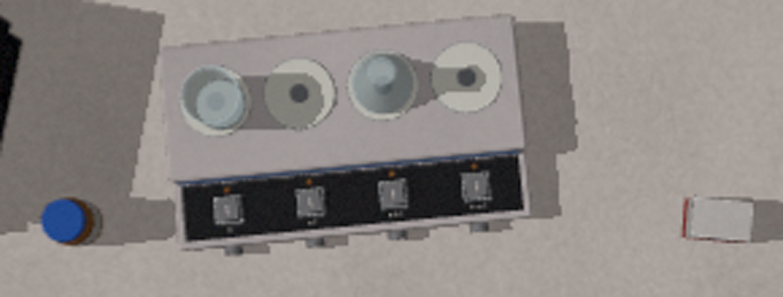

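View pics/scene0c.png

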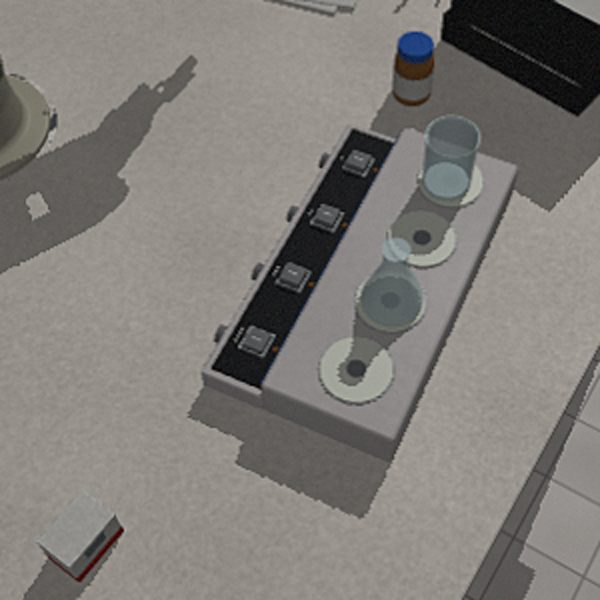

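```bash
cat >> h.py <<'E'
def rot(row):  # tool y along row (towards +y), pointing down
    y=np.array([row[0],row[1],0]); y/=np.linalg.norm(y); z=np.array([0,0,-1.]); return np.column_stack([np.cross(y,z),y,z])
E
python3 - <<'E'
from h import *
f=snap('top')
K=np.array([to_plane(f,uv,.055) for uv in [(274.4,227.4),(305.2,224.8),(335.6,222.2),(366.3,219.3)]])
print(np.round(K,4),np.linalg.norm(np.diff(K,axis=0),axis=1))
R=rot(K[0]-K[3]); c=K.mean(0); print(R)
arm.grab()
arm.move_pose([c[0]-.06,c[1],.30],R)
s=arm.read_state(); print(s['t'],s['ft_force'],s['width'],s['tool_pos'])
f=snap('wrist','w1.png'); print(np.round(f['cam_to_world'],3))
for d in arm.masks_of('wrist','key_1'):
    print(round(d['p'],2),np.round(d['uv']),d['region'].sum(),np.round(to_plane(f,d['uv'],.055),4))
print(arm.read_state()['t'])
E
```

```text
[[ 0.5434  0.2108  0.055 ]
 [ 0.5553  0.1064  0.055 ]
 [ 0.5672  0.0034  0.055 ]
 [ 0.58   -0.1005  0.055 ]] [0.10512616 0.10362663 0.1046806 ]
[[-0.99314875 -0.11685697  0.        ]
 [-0.11685697  0.99314875  0.        ]
 [-0.          0.         -1.        ]]
3.5583 [-0.56081245 -0.40802711  0.44385582] 2.7843110841522536e-05 [0.50139633 0.05564298 0.29995982]
[[-0.119  0.94   0.32   0.418]
 [ 0.993  0.112  0.038  0.045]
 [-0.001  0.322 -0.947  0.442]
 [ 0.     0.     0.     1.   ]]
0.97 [274. 208.] 424 [0.5698 0.0037 0.055 ]
0.77 [427. 205.] 437 [0.5409 0.2065 0.055 ]
0.61 [349. 205.] 456 [0.5526 0.1023 0.055 ]
0.6 [197. 206.] 437 [ 0.5789 -0.0997  0.055 ]
3.6583
```

View pics/w1.png

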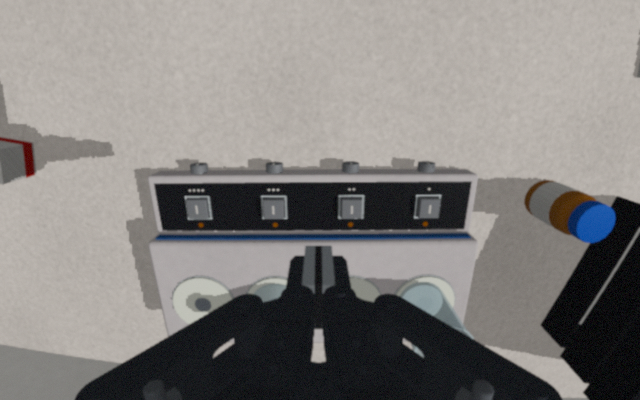

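The wrist picture shows the four keys at about (198,208), (274,208), (351,207) and (428,207). They agree with the top view to about 4 mm, so I'll tap with force feedback.

```bash
cat >> h.py <<'E'
P=(np.array([[.5434,.2108],[.5553,.1064],[.5672,.0034],[.58,-.1005]])+np.array([[.5409,.2065],[.5526,.1023],[.5698,.0037],[.5789,-.0997]]))/2
u=P[3]-P[0]; u/=np.linalg.norm(u)
KEYS=[P.mean(0)+u*.105*(i-1.5) for i in range(4)]
R=rot(-u)
def fz(n=5):
    v=[]
    for _ in range(n): arm.dwell(.01); v.append(arm.read_state()['ft_force'][2])
    return np.mean(v)
def tap(i,thr=1.2,zmin=.0500):
    x,y=KEYS[i]; arm.line_to([x,y,.075],v=.15,frame=R); arm.line_to([x,y,.0585],v=.03); f0=fz(10); z=.0585; log=[]
    while z>zmin:
        z-=.0005; arm.line_to([x,y,z],v=.02); f=fz()-f0; log.append((round(arm.read_state()['tool_pos'][2]*1e3,2),round(f,2)))
        if f>thr: break
    arm.dwell(.1); g=fz()-f0
    arm.line_to([x,y,.075],v=.05)
    print('key',i+1,log,'hold',round(g,2),'t',arm.read_state()['t']); return log[-1]
E
python3 - <<'E'
from h import *
print(np.round(KEYS,4))
x,y=KEYS[0]; arm.move_pose([x,y,.10],R)
print(arm.read_state()['t'])
tap(0)
E
```

```text
[[ 0.5421  0.2105]
 [ 0.5547  0.1062]
 [ 0.5673  0.002 ]
 [ 0.5799 -0.1023]]
4.6667
key 1 [(np.float64(58.05), np.float64(-0.31)), (np.float64(57.48), np.float64(0.12)), (np.float64(56.98), np.float64(-0.04)), (np.float64(56.48), np.float64(-0.18)), (np.float64(56.11), np.float64(1.15)), (np.float64(55.6), np.float64(2.8))] hold 2.16 t 8.2
```

Key 1 is up, with contact at 56 mm. Next are keys 2 to 4.

```bash
python3 - <<'E'
from h import *
for i in (1,2,3):
    z,f=tap(i)
    if f<1.2: print('no contact!'); break
E
```

```text
key 2 [(np.float64(58.05), np.float64(-0.19)), (np.float64(57.49), np.float64(-0.09)), (np.float64(56.97), np.float64(0.18)), (np.float64(56.47), np.float64(-0.17)), (np.float64(56.1), np.float64(0.87)), (np.float64(55.61), np.float64(1.78))] hold 2.55 t 12.2667
key 3 [(np.float64(58.05), np.float64(-0.16)), (np.float64(57.5), np.float64(0.19)), (np.float64(56.98), np.float64(-0.11)), (np.float64(56.46), np.float64(0.23)), (np.float64(56.1), np.float64(1.39))] hold 1.63 t 16.0333
key 4 [(np.float64(58.06), np.float64(-0.03)), (np.float64(57.47), np.float64(0.05)), (np.float64(56.97), np.float64(-0.03)), (np.float64(56.48), np.float64(0.09)), (np.float64(56.01), np.float64(0.28)), (np.float64(55.49), np.float64(0.14)), (np.float64(55.0), np.float64(0.04)), (np.float64(54.49), np.float64(-0.01)), (np.float64(54.0), np.float64(0.39)), (np.float64(53.49), np.float64(0.17)), (np.float64(52.98), np.float64(0.15)), (np.float64(52.49), np.float64(-0.39)), (np.float64(52.17), np.float64(2.15))] hold 2.38 t 22.2083
```

Key 4 is the latched one: contact came at 52 mm, against 56 mm for the others. I'll press it to about 48.3 mm and let it go.

```bash
python3 - <<'E'
from h import *
x,y=KEYS[3]
arm.line_to([x,y,.054],v=.05); arm.line_to([x,y,.0483],v=.015); arm.dwell(.15)
s=arm.read_state(); print(s['tool_pos'],s['ft_force'])
arm.line_to([x,y,.0585],v=.03); arm.line_to([x,y,.075],v=.05); arm.dwell(.3)
tap(3)   # light check: should now be met at 56 mm
arm.line_to([x-.06,y,.20]); arm.dwell(.3)
print(arm.read_state()['t'])
f=snap('scene','s2.png'); a=cv2.imread('pics/s2.png')[120:250,270:370]; cv2.imwrite('pics/s2c.png',cv2.resize(a,(460,598),interpolation=2))
E
```

```text
[ 0.5801824  -0.10236724  0.04855361] [ 1.20317808 -0.02835959  3.94127519]
key 4 [(np.float64(58.08), np.float64(-0.63)), (np.float64(57.49), np.float64(-0.46)), (np.float64(57.0), np.float64(-0.39)), (np.float64(56.48), np.float64(0.02)), (np.float64(56.1), np.float64(0.57)), (np.float64(55.62), np.float64(1.77))] hold 2.07 t 28.2
29.575
```

View pics/s2c.png

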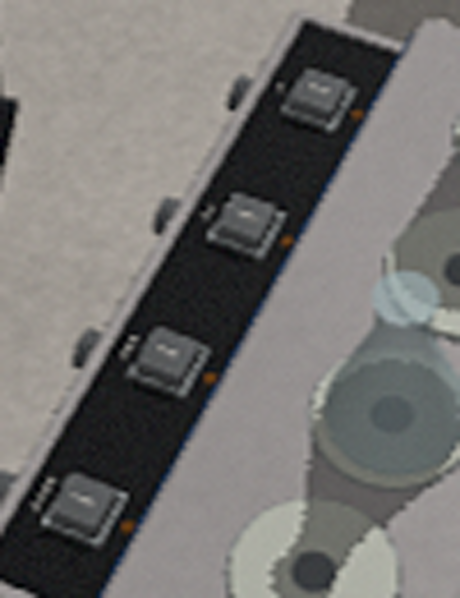

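The picture shows all four keys standing alike (crop pixels (320,95), (247,222), (168,358), (85,505)), and the arm is clear. I'll hand the job in.

```bash
python3 -c "
from plant import arm
print(arm.job_done())"
```

```text
the job is handed in; nothing more can be done
None
```

I tapped all four keys from left to right and found key 4 (far right) latched; I pressed it and it sprang up, a light re-tap met it at its full 56 mm, and the job is handed in, though the hand-in returned no verdict.

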